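Put the finished neck and the hand tools into the case

ROBOT

A 6-joint arm with a two-finger parallel gripper is mounted at the origin on the work surface. World frame = base frame: x ahead of the robot, y to its left, z up, the work surface at z = 0. Lengths are in m, angles in rad, forces in N, time in s.
With the tool pointing down it reaches from about 0.35 to 0.725 m from the base axis. Payload 4.3 kg.
Tool frame: the origin (TCP) lies midway between the tips of the shut fingers; the grasp point (between the pads) lies 19 mm behind it; z points along the fingers, y is the line along which they close (so a half turn about z gives the same grasp; the last joint's range is limited). The gripper opens to 85 mm and grips with 20 to 120 N. Pads are 22 mm wide; open, the fingers measure 114 mm over their backs; the gripper's body (76 mm by 85 mm) begins 54 mm behind the grasp point. The pads swing forward as they close: fully open they stand 13 mm farther back than shut.
Start: joints at [1.202, 0.377, 0.081, 1.274, 0, 1.46], TCP at [0.147, 0.556, 0.231] pointing down, gripper open.
Joint ranges: [-2.72, 2.72], [-0.84, 1.66], [-1.02, 1.22], [-1.77, 2.12], [-1.37, 1.28], [-3.14, 3.14]. Speed limits (rad/s): [2.57, 2.57, 3.14, 3.14, 3.14, 3.14].

INTERFACE

Orientations are given as a unit quaternion [w, x, y, z].
In Python, from bench import manip, read_camera, recognise, cut_out gives the robot as it stands. The module is installed in compiled form; this text tells all that it offers. Calls block until the motion is done:
- manip.reach(position, orientation): joint-space move of the TCP to a pose.
- manip.move_l(position, ori=None, feed=0.15, force_limit=None): straight line of the TCP; ori=None keeps the orientation; feed is the mean speed in m/s. With force_limit (N) it stops when the force on the tool has changed by that much, and returns True; else False.
- manip.move_joints(angles): joint-space move.
- manip.grip(opening, grasp_force=None): finger opening in m; grasp_force is the grip in N (None keeps the last); returns when the fingers have stopped.
- manip.sleep(seconds).
- manip.solve_ik(position, orientation): joint angles nearest the present ones, or None.
- manip.observe(): the state.
- read_camera(name): name is "scene" or "top" or "wrist"; returns a dict with "image" (400x640x3 uint8, blue, green, red), "camera_matrix" (3x3 intrinsics, pixels), "xyz" and "orientation" of the camera in the world; the wrist camera has in their place "hand_eye" (4x4, takes a point from camera to tool coordinates, whose origin is the TCP and whose axes are the flange's). Camera axes: x right, y up, looking along -z (the intrinsics and any distortion apply to the point x, -y, -z); pixel columns grow to the right and rows downward; lengths in m; the calibration is good to about 2 mm. A picture is of the moment at which its call begins: read the wrist's pose just before it. There is no depth.
A pose or a line that the arm cannot do raises manip.PlanningError and nothing moves.
- manip.hand_in(): hands the job in; it is judged then, once.
Trained networks look in a picture, given as the dict that the camera call returned (one of the last four; its "shot" number tells which), for a name from the list of things; names that differ only in an ending like _2 or _b are one class to them, and where a whole thing is asked for, a point or a joint stands for the part that bears it (a point fixed in the world has none). Each returns a list of dicts, best first, with "conf" (0 to 1); they miss things now and then, are a little off and sometimes report something else, mostly with a low value. They report only what shows in the picture. A call takes as long as a camera call. They do not tell look-alikes from the thing itself.
- recognise(picture, name): "pixel" ([column, row] in pixels, amid what is visible of it).
- cut_out(picture, name): "region" (400x640 bool, what is visible of it) and "pixel" ([column, row] in pixels, amid what is visible of it).
The state is a dict: "clock": time; "q": joint angles; "dq": joint speeds; "tau": joint torques, N m; "position": TCP position; "orientation": TCP orientation; "ft_force": force on the tool from outside, world axes, zero at the start; "torque": the same for the moment, N m; "opening": finger opening in m; "grip_force": force on a finger pad.
Only numpy, scipy, OpenCV 4.12 (cv2) and the standard library are available. Lean on these libraries where they do the work, as an engineer would, in place of code of your own. Each camera call takes 0.05 s, during which the arm holds its last target. There are 200 camera calls.

TASK

First lift the lid of the grey tool case up and back until it rests on its stop, then slide the bench vise's jaw fully open and only then lift the finished instrument neck out and lay it flat in the narrow bay of the case. Lay every hand tool that is out on the bench between the case and the vise flat on the floor of the wide bay, none left on top of another, and push the empty vise jaw shut again; leave the lid open. The white bottle and the jar stay where they are.

Things in the scene. Friction and masses are not known exactly. Their poses are not given: they have to be found in the camera images.
- lid (a joint): angle of the case's lid about its hinge along the case's far rim: 0 shut, 1.9 on its stop (leaning back past upright). The hinge is stiff: the lid stays at any angle; it takes about 4 to 6 N at the front edge to lift it. It may start a little ajar.
- case: fixed grey box 220 (its x) x 328 (its y) x 62 high, walls and floor 6 thick, open on top under the lid; origin at the centre of its underside, x away from the robot towards the hinge, y to the left. A divider along its x parts it into a narrow bay (110 wide, left, +y) and a wide bay (200 wide, right, -y), both 208 long and 56 deep
- lid_handle (a point): middle of the dark round steel bar handle (100 long along the case's y, 11 thick) on the lid's top, the bar standing 35 above the lid's face, 30 back from the lid's front edge, 190 from the hinge; moves with the lid; z is the lid's outward normal (up when shut), x points from the front edge to the hinge
- lid_hinge (a point): middle of the hinge line at the underside of the lid, on the far rim of the case; turns with the lid: x points from the lid's front edge to the hinge, the lid (220 x 328 x 8 thick) reaches 220 along -x and 164 to either side along y, its inner face at z 0 and outer face at z 8
- narrow_bay (a point): centre of the narrow bay's floor, axes as the case
- wide_bay (a point): centre of the wide bay's floor, axes as the case
- vise: fixed green bench vise; origin under it at bench level on the clamping centre line, x along the jaws, +y towards the fixed jaw. Base 130 (x) x 115, its top 30 high is the bed on which the neck lies; the jaws are 90 long and 41 high (11 above the bed); the fixed jaw's face is at y 14.5 and its block reaches to y 38
- jaw (a joint): how far the steel sliding jaw is open, m: 0 shut (face at y -14.5 of the vise, neck held with next to no play), 0.05 fully open; it slides to the vise's -y, about 4 N of friction, stays where left
- jaw_grip (a point): top centre of the upright grip post on the sliding jaw: 22 along the vise's x, 18 along its y, standing free from 41 to 93 above the bench; this point is 87 above the bench; axes as the vise
- neck: carved pale maple instrument neck with a scroll, 180 long (x) x 28 wide (y, 36 visible at the scroll's ears), lying on its flat face; shaft 32 high between x -66 and 34, heel at the -x end 48 high, scroll at the +x end 38 high; origin at the middle of its underside, 0.14 kg; starts on the vise bed, lengthwise between the jaws, its shaft standing 21 above them
- chisel: carving chisel with a pale wooden handle 95 x 26 x 24 high and a narrow steel blade, 135 long in all; origin at its underside below the balance point within the handle (handle x -60 to 35), x towards the blade, z up; absent on some starts
- rasp: rasp with a dark wooden handle 75 x 28 x 24 high and a broad dark steel blade, 130 long; origin at its underside near the balance point within the handle (handle x -65 to 10), x towards the blade, z up; absent on some starts
- plane: small steel block plane, body 116 x 34 x 26 high with a wooden knob and wedge on top to 42 high; origin at the centre of its sole, x along it, z up; absent on some starts
- sander: wooden sanding block 112 x 44 x 30 high with a cork sole; origin at the centre of its underside, x along it, z up; absent on some starts
- spirit: white plastic bottle, 68 diameter, 170 high, behind the vise; origin at the centre of its underside; to be left alone
- jar: amber glass jar with black cap, 70 diameter, 90 high, at the front right of the bench; origin at the centre of its underside; to be left alone
Things that resemble listed ones, but are neither listed nor needed, are in the scene too. Leave any green or red look-alike of the chisel alone. Leave any green look-alike of the rasp alone.

How it is judged:
On the way, in this order (a step that is already met when the one before it is completed fails the run):
1. the lid rests on its stop while the vise still holds the neck (value of joint lid above 1.82 rad and value of joint jaw below 0.02 m), for 0.2 s.
2. the jaw is open with the neck still lying in the vise (value of joint jaw above 0.04 m and distance between neck and vise below 0.05 m), for 0.2 s.
3. the neck lies in the narrow bay (x of neck in the frame of narrow_bay between -0.03 and 0.03 m and y of neck in the frame of narrow_bay between -0.055 and 0.055 m and z of neck in the frame of narrow_bay between -0.005 and 0.03 m and angle between neck's own x axis and vertical between 1.37 and 1.77 rad and linear speed of neck below 0.02 m/s), for 0.2 s.
At the end, for the whole second after the job is handed in: Lid on its stop (over 1.82 of 1.9 rad), jaw shut (under 6 mm), the neck level (within 0.2 rad) in the narrow bay (origin under 30 mm above its floor), every tool present level in the wide bay (origin under 23 mm above its floor, so not on another); all released and at rest (all of step 3 and value of joint lid above 1.82 rad and value of joint jaw below 0.006 m and x of chisel in the frame of wide_bay between -0.1 and 0.1 m and y of chisel in the frame of wide_bay between -0.1 and 0.1 m and z of chisel in the frame of wide_bay between -0.005 and 0.0235 m and angle between chisel's own x axis and vertical between 1.37 and 1.77 rad and linear speed of each of chisel, rasp, plane, sander below 0.02 m/s and x of rasp in the frame of wide_bay between -0.1 and 0.1 m and y of rasp in the frame of wide_bay between -0.1 and 0.1 m and z of rasp in the frame of wide_bay between -0.005 and 0.0235 m and angle between rasp's own x axis and vertical between 1.37 and 1.77 rad and x of plane in the frame of wide_bay between -0.1 and 0.1 m and y of plane in the frame of wide_bay between -0.1 and 0.1 m and z of plane in the frame of wide_bay between -0.005 and 0.0235 m and angle between plane's own x axis and vertical between 1.37 and 1.77 rad and x of sander in the frame of wide_bay between -0.1 and 0.1 m and y of sander in the frame of wide_bay between -0.1 and 0.1 m and z of sander in the frame of wide_bay between -0.005 and 0.0235 m and angle between sander's own x axis and vertical between 1.37 and 1.77 rad); the robot touches nothing.
It fails at once if the bottle or the jar was moved by more than 3 cm (distance of any of spirit, jar from where it was at the start of the episode above 0.03 m).
Of chisel, rasp, plane, sander only 2 to 3 are there at a start; the rules pass over those that are not, and their reading is None.
At some moment in a run one of chisel, rasp, plane, sander may be knocked a few centimetres aside while the robot is not near it.
Once in a run the grip may slacken for a moment while it holds something.
It also fails if it takes over 200 s, if anything falls off the work surface, if the arm or the gripper's body presses on something with over 40 N, if the wrist force passes 120 N, or if a joint passes its speed limit or range.

## Working session

There is one attempt and no reset: what is moved stays moved. The work goes in short steps, each a Python script; the robot and the scene stay as the last script left them, time stands still between calls to the robot, and variables do not carry over. Pictures are saved under pics/ and viewed, at most 14 in all, crops included, and the job is handed in when it is done.

```bash
ls; mkdir -p pics
python3 - <<'E'
from bench import manip, read_camera, recognise, cut_out
import cv2
for n in ("scene","top"):
    p=read_camera(n); cv2.imwrite(f"pics/{n}0.png",p["image"])
    print(n,p["camera_matrix"].tolist() if hasattr(p["camera_matrix"],'tolist') else p["camera_matrix"],p["xyz"],p["orientation"],[k for k in p])
    for o in ("case","lid_handle","vise","jaw_grip","neck","chisel","rasp","plane","sander","spirit","jar"):
        print(o,[(round(d["conf"],2),[round(float(v)) for v in d["pixel"]]) for d in recognise(p,o)])
print(manip.observe())
E
```

```text
pics
scene [[406.711580486114, 0.0, 320.4933383735508], [0.0, 406.711580486114, 195.11444381938568], [0.0, 0.0, 1.0]] [1.14337035 0.18174801 0.94645604] [0.59071014 0.18813895 0.24600299 0.7450824 ] ['image', 'camera_matrix', 'xyz', 'orientation', 'shot']
case [(0.81, [435, 210])]
lid_handle [(0.73, [439, 203])]
vise [(0.61, [194, 182])]
jaw_grip [(0.96, [190, 168])]
neck [(0.58, [201, 170])]
chisel [(0.94, [286, 240]), (0.73, [266, 199]), (0.69, [436, 212]), (0.65, [232, 260]), (0.48, [183, 169])]
rasp [(0.82, [312, 183]), (0.71, [205, 168]), (0.61, [284, 147])]
plane []
sander [(0.37, [236, 135])]
spirit [(0.71, [160, 226])]
jar [(0.92, [234, 135]), (0.5, [437, 204])]
top [[382.9592280527567, 0.0, 323.2610793400811], [0.0, 382.9592280527567, 196.27917075931313], [0.0, 0.0, 1.0]] [0.44844093 0.02766336 1.19674446] [ 0.71662185  0.01571938 -0.02584767 -0.69680552] ['image', 'camera_matrix', 'xyz', 'orientation', 'shot']
case [(0.75, [216, 205])]
lid_handle [(0.59, [214, 209])]
vise [(0.79, [448, 207])]
jaw_grip [(0.73, [450, 207]), (0.55, [343, 156])]
neck [(0.83, [435, 212])]
chisel
[... 172 characters left out ...]
 258]), (0.17, [217, 203])]
{'clock': 1.2, 'q': array([ 1.20170776e+00,  3.77273042e-01,  8.09950848e-02,  1.27439511e+00,
       -2.36678614e-05,  1.46050640e+00]), 'dq': array([-0.00085839,  0.00030555, -0.00103067,  0.00224991,  0.00137464,
        0.00075317]), 'tau': array([ 1.25481663e-03, -4.63528562e+01,  2.70155811e+01,  4.97302681e-04,
       -1.63284208e-04,  3.76281491e-06]), 'position': array([0.14716246, 0.55588647, 0.23134287]), 'orientation': array([2.61264240e-05, 1.29038512e-01, 9.91639581e-01, 5.70578850e-05]), 'ft_force': array([ 0.08135947, -0.19592836,  0.16181798]), 'torque': array([0.01511577, 0.05275707, 0.01198136]), 'grip_force': 0.0, 'opening': 0.0854283168438089}
```

View pics/scene0.png

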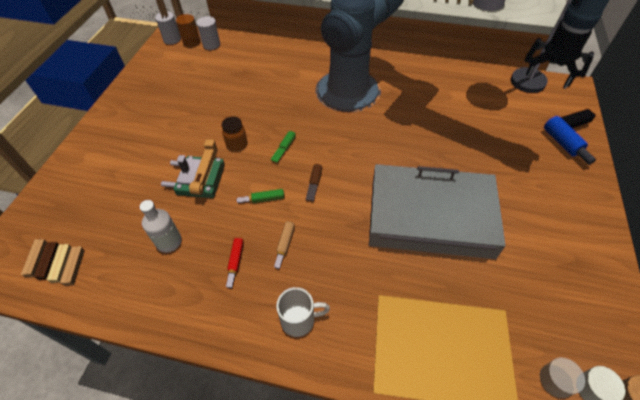

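View pics/top0.png

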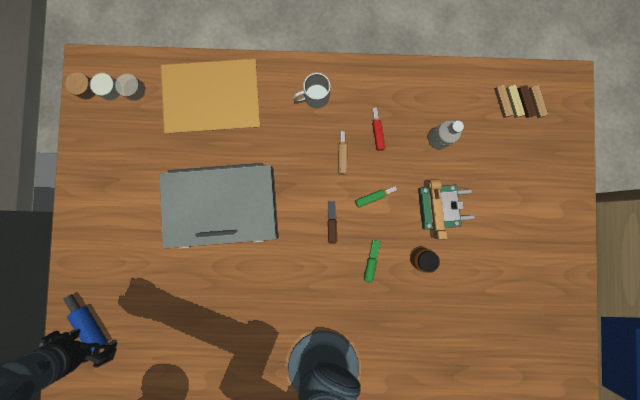

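The top view shows the case at (216,205) with its handle at (216,233). The vise is at (447,207) with the neck running along image vertical. The pale chisel is at (342,153) and the brown rasp at (332,222). The green and red look-alikes are at (375,197), (372,262) and (379,130). No plane or sander is visible. Next I'll measure from the static cameras and from close by.

```bash
cat > h.py <<'E'
import numpy as np, cv2
from scipy.spatial.transform import Rotation as R
from bench import manip, read_camera, recognise, cut_out
def rot(q): return R.from_quat([q[1],q[2],q[3],q[0]])
def quat(r): x,y,z,w=r.as_quat(); return [w,x,y,z]
def shot(name,save=None):
    o=manip.observe(); p=read_camera(name)
    if name=="wrist":
        H=np.array(p["hand_eye"]); r=rot(o["orientation"])
        p["C"]=np.array(o["position"])+r.apply(H[:3,3]); p["R"]=r.as_matrix()@H[:3,:3]
    else: p["C"]=np.array(p["xyz"]); p["R"]=rot(p["orientation"]).as_matrix()
    if save: cv2.imwrite(f"pics/{save}.png",p["image"])
    return p
def ray(p,px):
    K=p["camera_matrix"]; d=np.array([(px[0]-K[0,2])/K[0,0],-(px[1]-K[1,2])/K[1,1],-1])
    d=p["R"]@d; return d/np.linalg.norm(d)
def at(p,px,z): d=ray(p,px); return p["C"]+d*(z-p["C"][2])/d[2]
def proj(p,X):
    v=p["R"].T@(np.array(X)-p["C"]); K=p["camera_matrix"]
    return np.array([K[0,2]-K[0,0]*v[0]/v[2],K[1,2]+K[1,1]*v[1]/v[2]])
def tri(obs):
    A=np.zeros((3,3)); b=np.zeros(3)
    for p,px in obs:
        d=ray(p,px); M=np.eye(3)-np.outer(d,d); A+=M; b+=M@p["C"]
    X=np.linalg.solve(A,b); return X,max(np.linalg.norm(proj(p,X)-px) for p,px in obs)
def down(yaw=0.,pitch=0.):
    """tool down; tool y axis = world y turned by yaw; pitch>0 points the fingers ahead (+x)"""
    return quat(R.from_euler('y',-pitch)*R.from_euler('z',yaw)*R.from_matrix(np.diag([-1.,1,-1])))
def axis(region):
    ys,xs=np.nonzero(region); P=np.c_[xs,ys].astype(float); c=P.mean(0)
    u,s,v=np.linalg.svd(P-c,full_matrices=False); t=(P-c)@v[0]
    return c,v[0],c+v[0]*t.min(),c+v[0]*t.max()
E
python3 - <<'E'
from h import *
np.set_printoptions(precision=4,suppress=True)
s=shot("scene");t=shot("top")
# manual check points: scene/top pixels
for n,a,b in [("chisel",(286,240),(342,153)),("rasp",(312,183),(331,222)),("handle",(437,174),(216,233)),("lid near-right corner",(376,168),(277,240)),("lid near-left",(497,175),(163,247)),("lid far-right",(371,236),(272,165)),("jar top",(233,124),(428,260))]:
    print(n,*tri([(s,a),(t,b)]))
manip.reach([0.38,0.33,0.38],down(0))
a=shot("wrist","w1")
print("cam",a["C"],"look",-a["R"][:,2])
for o in ("lid_handle","case"):
    for d in cut_out(a,o): c,v,e0,e1=axis(d["region"]); print(o,d["conf"],c,e0,e1)
manip.move_l([0.44,0.38,0.36])
b=shot("wrist","w2")
for o in ("lid_handle","case"):
    for d in cut_out(b,o): c,v,e0,e1=axis(d["region"]); print(o,d["conf"],c,e0,e1)
cv2.imwrite("pics/w12.png",cv2.resize(np.vstack([a["image"],b["image"]]),None,fx=.75,fy=.75))
print("A",a["C"],a["R"].tolist(),"B",b["C"]); print(manip.observe()["clock"])
E
```

```text
chisel [ 0.6526 -0.0397  0.0238] 1.0572131240639502
rasp [ 0.4402 -0.0177  0.0048] 1.0712534500671882
handle [0.3995 0.3181 0.09  ] 0.31193637063192364
lid near-right corner [0.3813 0.1503 0.049 ] 1.4324272607154922
lid near-left [0.3541 0.4768 0.074 ] 1.6396616997361118
lid far-right [0.6057 0.1727 0.0479] 1.4216515277722275
jar top [ 0.3377 -0.2922  0.0868] 0.930339984721432
cam [0.3038 0.3305 0.5213] look [ 0.2986  0.0012 -0.9544]
lid_handle 0.84 [320.7095 212.5943] [431.6695 202.5345] [205.2639 223.0608]
case 0.62 [320.4973 210.6748] [431.8227 200.6715] [204.9472 221.0576]
lid_handle 0.7 [285.7113 177.5297] [402.0681 170.1092] [155.9416 185.8056]
case 0.67 [286.2106 178.405 ] [401.4023 171.9241] [156.3594 185.7106]
A [0.3038 0.3305 0.5213] [[-0.0006832905387869255, -0.9543861270292254, -0.298574368706015], [0.9999991757352706, -0.0003275621496028478, -0.001241463578605472], [0.0010870339546034291, -0.29857497088201124, 0.9543855641825201]] B [0.3638 0.3801 0.5017]
3.625
```

View pics/w12.png

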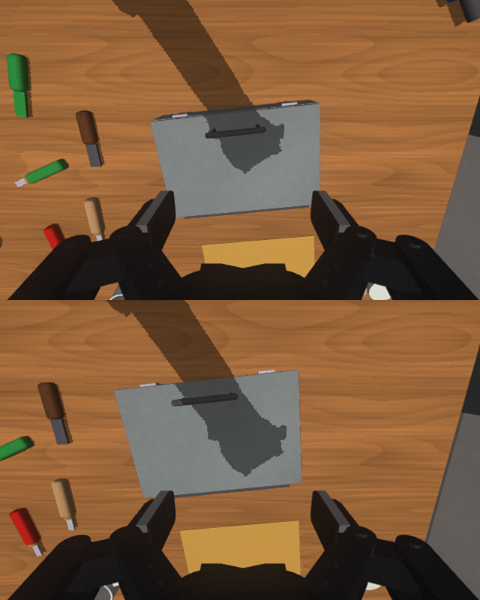

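The wrist views show the lid with its handle near the front edge. In w1 the corners are about (201,163), (427,136), (425,275) and (247,289), and the bar runs from (275,180) to (353,173). I'll fit the case pose and lid angle to these points.

Run:
```python
from h import *
from scipy.optimize import least_squares
np.set_printoptions(precision=4,suppress=True)
b=shot("wrist")
a=dict(b); a["C"]=np.array([0.3038,0.3305,0.5213]); a["R"]=np.array([[-0.0006832905387869255, -0.9543861270292254, -0.298574368706015], [0.9999991757352706, -0.0003275621496028478, -0.001241463578605472], [0.0010870339546034291, -0.29857497088201124, 0.9543855641825201]])
M=[(-.22,-.164,.008),(-.22,.164,.008),(0,.164,.008),(0,-.164,.008),(-.19,-.05,.043),(-.19,.05,.043)]
A=[(201,163),(427,136),(425,275),(247,289),(275,180),(353,173)]
B=[(153,120),(399,93),(401,243),(193,263),(229,137),(316,129)]
def pts(x):
    r=R.from_euler('zy',[x[3],x[4]])
    return r.apply(M)+x[:3]
f=lambda x:np.ravel([proj(p,X)-q for p,Q in((a,A),(b,B)) for X,q in zip(pts(x),Q)])
r=least_squares(f,[.53,.33,.062,0,0.02]); print(r.x); print(r.fun.reshape(2,-1,2).round(1).tolist()); print(pts(r.x))
```

```text
[0.5896 0.3402 0.0557 0.1145 0.0511]
[[[-0.4, 0.3], [0.7, 1.5], [2.5, -4.8], [-14.0, 0.1], [3.2, 1.5], [-1.9, 0.4]], [[0.0, 1.4], [-0.1, -1.2], [2.3, -1.4], [2.3, -0.2], [5.6, 1.4], [-2.1, 0.1]]]
[[0.3905 0.1522 0.0739]
 [0.353  0.478  0.0758]
 [0.5713 0.5031 0.0647]
 [0.6087 0.1773 0.0628]
 [0.409  0.2688 0.108 ]
 [0.3976 0.3682 0.1086]]
```

Run:
```python
from h import *
from scipy.optimize import least_squares
np.set_printoptions(precision=4,suppress=True)
b=shot("wrist")
a=dict(b); a["C"]=np.array([0.3038,0.3305,0.5213]); a["R"]=np.array([[-0.0006832905387869255, -0.9543861270292254, -0.298574368706015], [0.9999991757352706, -0.0003275621496028478, -0.001241463578605472], [0.0010870339546034291, -0.29857497088201124, 0.9543855641825201]])
M=np.array([(-.22,-.164,.008),(-.22,.164,.008),(0,.164,.008),(0,-.164,.008),(-.19,-.05,.043),(-.19,.05,.043)])
A=[(201,163),(427,136),(425,275),None,(275,180),(353,173)]
B=[(153,120),(399,93),(401,243),(193,263),(229,137),(316,129)]
for zf in (None,.062):
    def pts(x):
        return R.from_euler('zy',[x[3],x[4]]).apply(M)+[x[0],x[1],x[2] if zf is None else zf]
    f=lambda x:np.ravel([proj(p,X)-q for p,Q in((a,A),(b,B)) for X,q in zip(pts(x),Q) if q])
    r=least_squares(f,[.59,.34,.062,0.1,0.02],loss='soft_l1'); print(r.x); print(f(r.x).reshape(-1,2).round(1).tolist()); print(pts(r.x)[4:].mean(0))
# reach checks
hx=r.x; cz=R.from_euler('z',hx[3]); 
for th in np.arange(0,1.3,.2):
    P=(cz*R.from_euler('y',th)).apply([-.19,0,.043])+[hx[0],hx[1],.062]
    for s in (np.pi/2,-np.pi/2):
        q=manip.solve_ik(P-[0,0,0],down(hx[3]+s)); print(round(th,1),s>0,P,None if q is None else np.round(q,2))
for th in (1.0,1.3,1.6,1.9):
    P=(cz*R.from_euler('y',th)).apply([-.195,0,-.0])+[hx[0],hx[1],.062]
    for pitch in (.3,.6,.9,1.2,1.4):
        q=manip.solve_ik(P,quat(cz*rot(down(0,pitch)))); print(th,pitch,P,None if q is None else np.round(q,2))
```

```text
[0.59   0.3376 0.0584 0.1038 0.0322]
[[-0.6, -1.2], [0.2, 2.4], [1.4, -3.0], [2.8, 0.4], [-2.3, 0.1], [-0.2, -0.2], [-0.5, 0.1], [1.0, 0.4], [-0.4, -0.1], [5.1, 0.2], [-2.5, -0.2]]
[0.4025 0.3179 0.1075]
[  0.5901   0.3378 -19.9867   0.104    0.0198]
[[-0.8, -1.0], [0.4, 2.4], [2.2, -2.0], [2.7, 0.3], [-2.1, -0.1], [-0.5, -0.1], [-0.3, -0.0], [1.6, 1.3], [-1.2, 1.1], [4.9, -0.1], [-2.4, -0.5]]
[0.402  0.3181 0.1087]
0.0 True [0.4011 0.3181 0.105 ] [ 0.55  0.33 -0.33  0.91  0.   -1.13]
0.0 False [0.4011 0.3181 0.105 ] [ 0.55  0.33 -0.33  0.91  0.    2.01]
0.2 True [0.4134 0.3194 0.1419] [ 0.54  0.32 -0.24  1.01  0.   -1.14]
0.2 False [0.4134 0.3194 0.1419] [ 0.54  0.32 -0.24  1.01  0.    2.  ]
0.4 True [0.4327 0.3214 0.1756] [ 0.52  0.33 -0.14  1.11  0.   -1.15]
0.4 False [0.4327 0.3214 0.1756] [ 0.52  0.33 -0.14  1.11  0.    1.99]
0.6 True [0.4583 0.3241 0.2048] [ 0.5   0.36 -0.02  1.2   0.   -1.17]
0.6 False [0.4583 0.3241 0.2048] [ 0.5   0.36 -0.02  1.2   0.    1.97]
0.8 True [0.4891 0.3273 0.2283] [ 0.48  0.41  0.12  1.28  0.   -1.19]
0.8 False [0.4891 0.3273 0.2283] [0.48 0.41 0.
[... 770 characters left out ...]
.36]
1.3 1.2 [0.5382 0.3324 0.2499] None
1.3 1.4 [0.5382 0.3324 0.2499] None
1.6 0.3 [0.5958 0.3384 0.2569] [ 0.47  0.35  0.06  1.   -0.11  0.35]
1.6 0.6 [0.5958 0.3384 0.2569] [ 0.53  0.16 -0.34  0.51 -0.24  0.36]
1.6 0.9 [0.5958 0.3384 0.2569] [ 0.59  0.08 -0.69 -0.04 -0.37  0.32]
1.6 1.2 [0.5958 0.3384 0.2569] [ 0.64  0.17 -0.99 -0.74 -0.5   0.21]
1.6 1.4 [0.5958 0.3384 0.2569] None
1.9 0.3 [0.6528 0.3444 0.2465] [ 0.44  0.46  0.2   1.02 -0.1   0.32]
1.9 0.6 [0.6528 0.3444 0.2465] [ 0.49  0.26 -0.24  0.5  -0.21  0.32]
1.9 0.9 [0.6528 0.3444 0.2465] [ 0.54  0.18 -0.6  -0.06 -0.34  0.28]
1.9 1.2 [0.6528 0.3444 0.2465] [ 0.58  0.27 -0.9  -0.76 -0.44  0.18]
1.9 1.4 [0.6528 0.3444 0.2465] None
```

Lid is shut (about 0.02 rad), the case yaw is 0.104 and the handle is at (0.402, 0.318, 0.107), which matches the given sizes. I'll lift it by the bar, then push it over from the inside.

```bash
cat >> h.py <<'E'
HINGE=np.array([.590,.3377,.062]); YAW=.104; CZ=R.from_euler('z',YAW)
CASE=HINGE-CZ.apply([.11,0,.062])
def lidp(th,v): return (CZ*R.from_euler('y',th)).apply(v)+HINGE
def casep(v): return CASE+CZ.apply(v)
def st(msg=""):
    o=manip.observe(); print(msg,"t",round(o["clock"],1),"p",np.round(o["position"],4),"F",np.round(o["ft_force"],1),"open",round(o["opening"],4),"gf",round(o["grip_force"],1))
E
python3 - <<'E'
from h import *
q=down(YAW+np.pi/2)
P=np.array([.402,.318,.107-.019])
manip.grip(.05,60)
manip.reach(P+[0,0,.08],q); 
print("hit",manip.move_l(P,feed=.1,force_limit=8)); st()
manip.grip(0); st("gripped")
o=manip.observe()["position"]
th0=.02; off=o-lidp(th0,[-.19,0,.043]); print("off",off)
for th in np.arange(.15,1.11,.16):
    manip.move_l(lidp(th,[-.19,0,.043])+off,feed=.12); 
    st(round(th,2))
E
```

```text
hit False
 t 6.6 p [0.4025 0.3183 0.0886] F [ 0.2 -0.2  0.1] open 0.0496 gf 0.0
gripped t 7.1 p [0.4003 0.318  0.0879] F [-6.2  1.9  2.3] open 0.0094 gf 58.4
off [-1.63136142e-03 -5.08141144e-05 -2.09197294e-02]
0.15 t 7.5 p [0.4079 0.3188 0.1122] F [-1.2 -0.2  0.8] open 0.0091 gf 59.1
0.31 t 7.9 p [0.421  0.3202 0.1401] F [-4.3 -0.1  3.5] open 0.0094 gf 58.9
0.47 t 8.3 p [0.4381 0.322  0.1654] F [-6.3 -0.9  4.8] open 0.0089 gf 59.1
0.63 t 8.7 p [0.4592 0.3243 0.1884] F [-8.6 -1.   8.7] open 0.009 gf 59.0
0.79 t 9.1 p [0.4841 0.327  0.208 ] F [-10.8  -2.2  15.1] open 0.0093 gf 58.9
0.95 t 9.5 p [0.5134 0.3302 0.2232] F [-7.4 -1.  14.2] open 0.0089 gf 61.9
```

Run:
```python
from h import *
manip.grip(.03); p=manip.observe()["position"]
manip.move_l(p+[0.005,0,.09]); st("off")
manip.grip(0)
q=quat(CZ*rot(down(0,.9)))
manip.reach([.38,.316,.38],q)
pt=lambda th,b=0: lidp(th,[-.192,0,-.006-b])
manip.move_l(pt(.95,.05)); st("pre")
manip.move_l(pt(.95,.0),feed=.08,force_limit=8); st("touch")
for th in np.arange(1.1,1.81,.15):
    h=manip.move_l(pt(th),feed=.12,force_limit=25); st((round(th,2),h))
h=manip.move_l(pt(2.0),feed=.08,force_limit=18); st(("end",h))
shot("scene","s1")
```

```text
off t 10.6 p [0.5185 0.3296 0.3093] F [-0.1 -0.3 -0.6] open 0.0304 gf 0.0Traceback (most recent call last):
  File "<stdin>", line 8, in <module>
bench.PlanningError: the arm cannot follow that straight line within its joint ranges
```

Run:
```python
from h import *
for pitch in (.7,.8,.9,1.0):
  q=quat(CZ*rot(down(0,pitch)))
  print(pitch,[[manip.solve_ik(lidp(.95,[-r,0,-b]),q) is not None for b in (.006,.02,.03,.04)] for r in (.19,.205,.21)],manip.solve_ik([.40,.318,.33],q))
```

```text
0.7 [[True, True, True, True], [True, True, True, True], [True, True, True, True]] [ 0.79898776 -0.21738115 -0.56500818  0.64895576 -0.42524236  0.56767405]
0.8 [[True, True, True, True], [True, True, True, True], [True, True, True, True]] [ 0.84213597 -0.25607408 -0.66303365  0.51292218 -0.50375359  0.56488685]
0.9 [[True, True, True, True], [True, True, True, True], [True, True, True, True]] [ 0.88456184 -0.28474896 -0.7618578   0.3634388  -0.58381433  0.55183023]
1.0 [[False, False, False, False], [False, False, False, False], [False, False, False, False]] [ 0.9248983  -0.30096326 -0.86241107  0.19413913 -0.66334183  0.52565354]
```

Run:
```python
from h import *
q=quat(CZ*rot(down(0,.85)))
manip.reach([.40,.318,.33],q)
pt=lambda th,b=0: lidp(th,[-.208,0,-.006-b])
manip.reach(pt(.95,.03),q); st("pre")
for th in np.arange(1.0,1.81,.16):
    h=manip.move_l(pt(th),feed=.12,force_limit=25); st((round(th,2),h))
    if h: break
else:
    h=manip.move_l(pt(2.0),feed=.08,force_limit=18); st(("end",h))
shot("scene","s1")
```

```text
pre t 13.5 p [0.4412 0.323  0.212 ] F [-0.   0.1  0.9] open 0.0 gf 0.0
(np.float64(1.0), False) t 13.9 p [0.4741 0.3263 0.2362] F [-0.1  0.2  0.1] open -0.0003 gf 0.0
(np.float64(1.16), False) t 14.4 p [0.5021 0.3285 0.2506] F [-0.2  0.3  0.6] open 0.0003 gf 0.0
(np.float64(1.32), False) t 14.8 p [0.5331 0.3317 0.2623] F [ 0.7 -0.5 -0.4] open -0.0001 gf 0.0
(np.float64(1.48), False) t 15.2 p [0.5656 0.3351 0.2689] F [-0.3  0.1  0.4] open 0.0001 gf 0.0
(np.float64(1.64), False) t 15.6 p [0.5986 0.3385 0.27  ] F [-0.3  0.8 -0.6] open 0.0002 gf 0.0
(np.float64(1.8), False) t 16.1 p [0.6313 0.3419 0.266 ] F [-0.8 -0.   0.1] open -0.0 gf 0.0
('end', True) t 16.4 p [0.6527 0.3445 0.2596] F [-16.5  -3.6  11.4] open 0.0003 gf 9.8
```

View pics/s1.png

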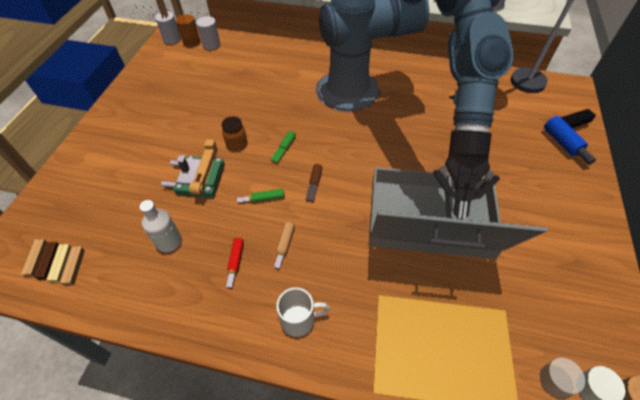

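The lid stands back on its stop: the contact point gives about 1.88 rad and the force rose to 20 N. Next I'll look at the tools and the vise from close by.

Run:
```python
from h import *
np.set_printoptions(precision=4,suppress=True)
p=manip.observe()["position"]; q=quat(CZ*rot(down(0,.85)))
manip.move_l(p+[-.12,0,.05]); manip.grip(.085)
manip.reach([.40,-.30,.36],down(0)); a=shot("wrist","v1")
manip.move_l([.40,-.38,.34],feed=.2); b=shot("wrist","v2")
t=shot("top"); 
for o in ("vise","jaw_grip","neck"):
  for n,p in (("a",a),("b",b)):
    for d in cut_out(p,o)[:2]:
        c,v,e0,e1=axis(d["region"]); print(o,n,round(d["conf"],2),np.array(d["pixel"]),c,e0,e1,d["region"].sum())
import pickle; pickle.dump((a,b),open("v.pkl","wb"))
cv2.imwrite("pics/v12.png",cv2.resize(np.hstack([a["image"][:,100:500],b["image"][:,100:500]]),None,fx=1,fy=1)); st()
```

```text
vise a 0.7 [282.3 211. ] [285.6263 210.2364] [332.6807 211.245 ] [227.6358 208.9934] 4450
vise a 0.5 [629.6 292.7] [630.0453 293.6372] [619.9977 281.5153] [642.7141 308.9215] 419
vise b 0.9 [330.2 213.6] [334.8654 214.8013] [382.5364 213.7607] [276.3946 216.0776] 4821
jaw_grip a 0.69 [275.7 215.2] [277.2343 215.0502] [273.9846 187.8378] [280.4656 242.1085] 1814
jaw_grip a 0.31 [327.5 109.1] [326.5946 108.4971] [327.1993  82.8397] [325.9694 135.0228] 2104
jaw_grip b 0.66 [329.4 222.7] [329.2743 219.5551] [325.5204 191.7162] [333.1363 248.1952] 2034
jaw_grip b 0.62 [340.4 332. ] [340.9104 332.181 ] [343.774  306.9743] [338.0107 357.7053] 1663
neck a 0.76 [302.3 210.3] [303.5666 209.0474] [295.6316 154.0532] [311.7696 265.899 ] 2215
neck b 0.72 [357.3 211.8] [357.2553 214.1686] [352.0632 156.3535] [362.5263 272.8629] 2272
 t 21.6 p [ 0.4002 -0.3795  0.3405] F [ 0.3 -0.7 -0.8] open 0.0851 gf 0.0
```

View pics/v12.png

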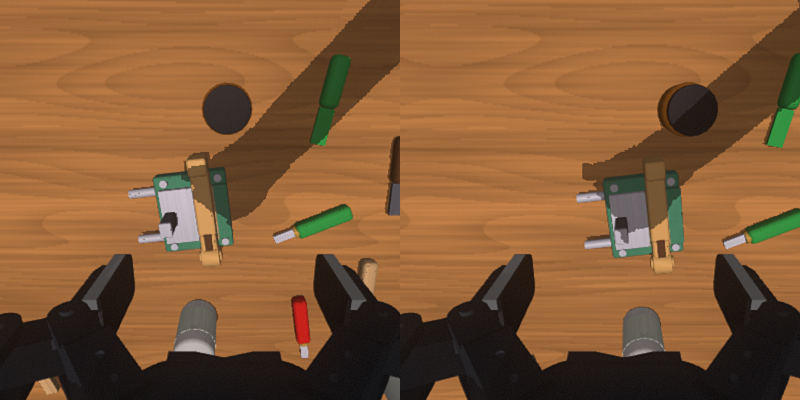

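Run:
```python
from h import *
import pickle
a,b=pickle.load(open("v.pkl","rb"))
c=[cv2.resize(p["image"][145:285,x:x+130],None,fx=3,fy=3,interpolation=cv2.INTER_CUBIC) for p,x in((a,220),(b,270))]
cv2.imwrite("pics/vz.png",np.hstack(c))
```

```text
(no output)
```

View pics/vz.png

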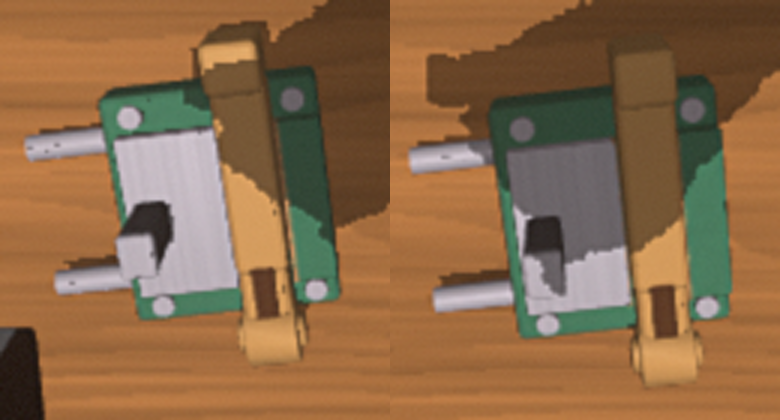

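The zoom shows the heel at top (small x) and the scroll at the bottom (+x). The post's top face is at v1 px (265.7,230) and v2 px (322,236.7). I'll triangulate these.

Run:
```python
from h import *
import pickle
np.set_printoptions(precision=4,suppress=True)
a,b=pickle.load(open("v.pkl","rb"))
ca=lambda u,v:(220+u/3,145+v/3); cb=lambda u,v:(270+(u-390)/3,145+v/3)
for n,p,q in [("post",(137,255),(546,277)),("scroll end",(275,360),(668,382)),("heel step",(232,92),(646,107)),("dark",(264,292),(664,312)),("screw1",(130,118),(522,130)),("screw2",(292,99),(692,110)),("screw3",(163,306),(547,324)),("screw4",(316,289),(707,307))]:
    print(n,*tri([(a,ca(*p)),(b,cb(*q))]), at(a,ca(*p),.03),at(b,cb(*q),.03))
print(a["C"],b["C"],manip.observe()["position"])
```

```text
post [ 0.4998 -0.3808  0.0953] 0.5297060967096355 [ 0.5271 -0.3937  0.03  ] [ 0.5304 -0.3811  0.03  ]
scroll end [ 0.5778 -0.318   0.0549] 0.27162784187033656 [ 0.5915 -0.3189  0.03  ] [ 0.5932 -0.3144  0.03  ]
heel step [ 0.4261 -0.3359  0.0745] 0.5925443547470948 [ 0.4358 -0.3396  0.03  ] [ 0.4381 -0.3311  0.03  ]
dark [ 0.5331 -0.3228  0.0646] 0.23642654847020453 [ 0.5492 -0.3246  0.03  ] [ 0.5509 -0.3181  0.03  ]
screw1 [ 0.4496 -0.3929  0.0308] 0.07734040743963909 [ 0.4497 -0.3931  0.03  ] [ 0.45  -0.393  0.03 ]
screw2 [ 0.439  -0.3085  0.0323] 0.06658392782150767 [ 0.4395 -0.3086  0.03  ] [ 0.4397 -0.3082  0.03  ]
screw3 [ 0.557  -0.3806  0.0317] 0.014711410228012561 [ 0.5578 -0.3809  0.03  ] [ 0.5579 -0.3806  0.03  ]
screw4 [ 0.5462 -0.2959  0.0331] 0.14404497793567972 [ 0.5474 -0.2958  0.03  ] [ 0.5479 -0.2953  0.03  ]
[ 0.3245 -0.2994  0.5016] [ 0.3242 -0.3795  0.4817] [ 0.4002 -0.3795  0.3405]
```

Everything agrees with the given sizes: screw heights 0.031–0.033 against 0.030, and post top 0.095 against 0.093. Vise yaw is 0.115 and the neck centre is near (0.4905, -0.3265). Next I'll open the jaw by its post.

```bash
cat >> h.py <<'E'
VY=.115; VZ=R.from_euler('z',VY); VISE=np.array([.4958,-.3258,0])
def visep(v): return VISE+VZ.apply(v)
E
python3 - <<'E'
from h import *
q=down(VY); P=np.array([.4998,-.3808,.064])
manip.grip(.042,60); manip.reach(P+[0,0,.09],q)
print(manip.move_l(P,feed=.1,force_limit=8)); st()
manip.grip(0); st("held")
p=manip.observe()["position"]
h=manip.move_l(p+VZ.apply([0,-.053,0]),feed=.08,force_limit=18); st(h)
print("moved",np.linalg.norm(manip.observe()["position"]-p))
manip.grip(.042); manip.move_l(manip.observe()["position"]+[0,0,.09])
manip.reach([.40,-.34,.36],down(0)); manip.grip(.085); a=shot("wrist","v3")
cv2.imwrite("pics/v3z.png",cv2.resize(a["image"][130:300,200:430],None,fx=3,fy=3,interpolation=cv2.INTER_CUBIC)); st()
import pickle; pickle.dump(a,open("v3.pkl","wb"))
E
```

```text
False
 t 24.0 p [ 0.5003 -0.3813  0.0649] F [-0.5  0.8  0.2] open 0.0421 gf 0.0
held t 24.4 p [ 0.5005 -0.3828  0.0653] F [ 0.4 -5.9  2.1] open 0.0167 gf 59.7
True t 25.1 p [ 0.5064 -0.4324  0.0653] F [-0.1  1.5  4.1] open 0.0164 gf 60.7
moved 0.04997687332476213
 t 27.7 p [ 0.4001 -0.3401  0.3599] F [-0.1  0.7 -1.1] open 0.0849 gf 0.0
```

View pics/v3z.png

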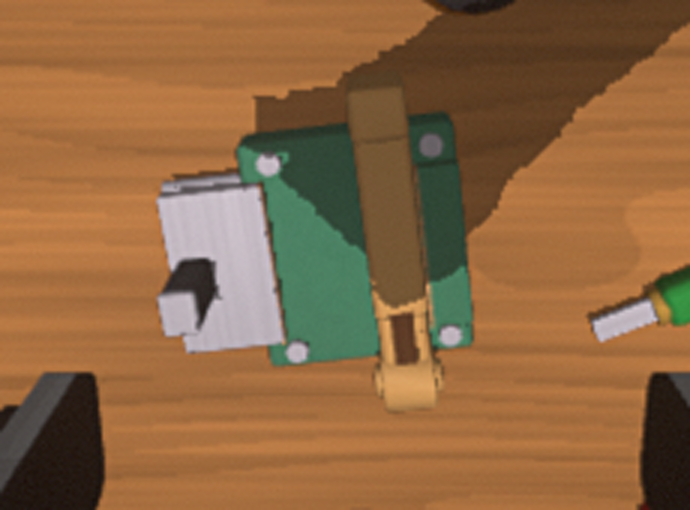

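The jaw is open (it slid 50 mm) and the neck is still lying against the fixed jaw, with its shaft from crop (387,140) to (405,300). Now I'll grasp it and lift.

Run:
```python
from h import *
import pickle
a=pickle.load(open("v3.pkl","rb")); c=lambda u,v:(200+u/3,130+v/3)
A=at(a,c(387,140),.062);B=at(a,c(402,300),.062); print(A,B,np.arctan2(*(B-A)[1::-1]))
G=visep([-.015,0,.0445]); yl=A[1]+(B-A)[1]/(B-A)[0]*(G[0]-A[0]); print(G,"line y",yl)
G[1]=(G[1]+yl)/2
q=down(VY); manip.grip(.05,90); manip.reach(G+[0,0,.1],q)
print(manip.move_l(G,feed=.08,force_limit=6)); st()
manip.grip(0); st("held")
print(manip.move_l(manip.observe()["position"]+[0,0,.03],feed=.06)); st("up")
manip.move_l(manip.observe()["position"]+[-.03,0,.14],feed=.15); st("up2")
shot("scene","s2"); s=shot("wrist","w3"); 
cv2.imwrite("pics/s2z.png",np.hstack([cv2.imread("pics/s2.png")[60:300,100:400],s["image"][60:300,150:500]]))
```

```text
[ 0.42917897 -0.33174847  0.062     ] [ 0.51274092 -0.32368928  0.062     ] 0.0961483175862347
[ 0.48089908 -0.3275212   0.0445    ] line y -0.32676028949803804
False
 t 30.5 p [ 0.4814 -0.3275  0.0451] F [ 0.  -0.7 -0.1] open 0.0499 gf 0.0
held t 30.8 p [ 0.4818 -0.329   0.0458] F [-1.1 -3.9  5. ] open 0.0255 gf 89.3
False
up t 31.5 p [ 0.4815 -0.3283  0.0754] F [ 0.8 -0.4 -1.4] open 0.0258 gf 89.4
up2 t 32.6 p [ 0.4511 -0.3279  0.2144] F [-0.3  0.6 -1.7] open 0.0253 gf 89.5
```

View pics/s2z.png

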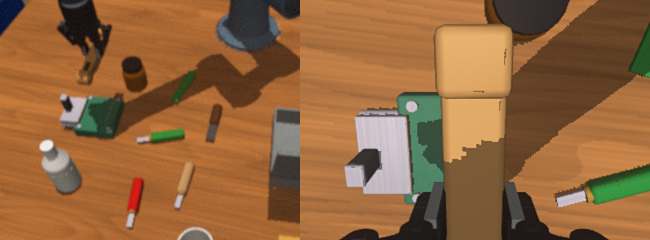

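The neck is firmly held and level over the vise. I'll carry it on the robot's side, clear of the lid, into the narrow bay.

Run:
```python
from h import *
manip.reach([.40,0,.30],down(VY)); manip.reach([.39,.34,.30],down(YAW)); st()
T=casep([-.010,.103,.0225]); print(T)
manip.reach(T+[0,0,.13],down(YAW)); st("above")
w=shot("wrist","w4")
h=manip.move_l(T+[0,0,.02],feed=.12,force_limit=8); st(h)
h=manip.move_l(T-[0,0,.004],feed=.03,force_limit=5); st(h)
cv2.imwrite("pics/w4z.png",w["image"])
```

```text
t 35.3 p [0.3906 0.339  0.2999] F [ 0.1 -0.5 -1.1] open 0.0261 gf 89.4
[0.45995568 0.42768596 0.0225    ]
above t 36.0 p [0.4604 0.427  0.1537] F [ 0.2 -0.4 -0.4] open 0.0261 gf 89.4
False t 37.1 p [0.4606 0.4282 0.0436] F [-0.4  0.3 -1.5] open 0.026 gf 89.5
True t 37.8 p [0.4596 0.4274 0.0218] F [-0.4 -0.9  4.5] open 0.026 gf 90.1
```

View pics/w4z.png

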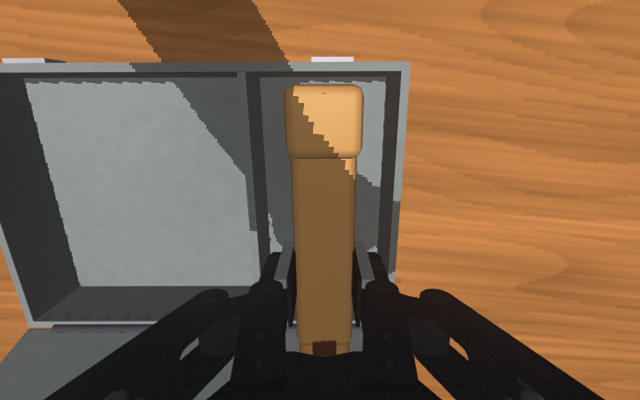

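The neck hangs centred over the narrow bay and touched down at the expected height. I'll release it and find the tools.

```bash
cat >> h.py <<'E'
def tools(tag):
    """two wrist views over the tools; whole-tool axis by cut_out"""
    out={}
    V=[]
    for i,P in enumerate(([.42,-.06,.36],[.44,.02,.34])):
        manip.reach(P,down(0)); V.append(shot("wrist",f"{tag}{i}"))
        for o in ("chisel","rasp"):
            for d in cut_out(V[-1],o):
                if d["conf"]<.3: continue
                c,v,e0,e1=axis(d["region"]); col=V[-1]["image"][d["region"]].mean(0)
                E=[at(V[-1],e,.015)[:2].round(4).tolist() for e in (e0,e1)]
                print(o,i,round(d["conf"],2),"px",c.round(),e0.round(),e1.round(),"bgr",col.round(),"ends",E)
    return V
E
python3 - <<'E'
from h import *
manip.grip(.045); manip.move_l(manip.observe()["position"]+[0,0,.14]); st()
manip.reach([.40,.20,.33],down(0)); manip.grip(.085)
V=tools("t"); st()
import pickle; pickle.dump(V,open("t.pkl","wb"))
cv2.imwrite("pics/t01.png",np.hstack([V[0]["image"][:,120:520],V[1]["image"][:,120:520]]))
E
```

```text
t 39.2 p [0.4581 0.4262 0.1595] F [-0.1 -0.1 -0.1] open 0.045 gf 0.0
chisel 0 0.72 px [156. 303.] [172. 290.] [137. 317.] bgr [ 91.  98. 102.] ends [[0.6707, -0.332], [0.729, -0.4061]]
chisel 0 0.66 px [333. 278.] [333. 248.] [333. 315.] bgr [101. 139. 179.] ends [[0.5867, -0.0428], [0.7239, -0.042]]
chisel 0 0.63 px [273. 314.] [267. 287.] [281. 349.] bgr [ 44.  53. 178.] ends [[0.6647, -0.1612], [0.8006, -0.1411]]
chisel 0 0.56 px [274. 213.] [306. 199.] [233. 230.] bgr [ 77. 137.  82.] ends [[0.4988, -0.0879], [0.5523, -0.2123]]
rasp 0 0.67 px [351. 161.] [350. 123.] [352. 203.] bgr [31. 42. 59.] ends [[0.3766, -0.0186], [0.5052, -0.0124]]
rasp 0 0.64 px [268.  83.] [274.  39.] [262. 131.] bgr [ 66. 142.  62.] ends [[0.2616, -0.1288], [0.3895, -0.153]]
chisel 1 0.86 px [220. 205.] [254. 191.] [179. 223.] bgr [ 76. 137.  79.] ends [[0.4976, -0.0861], [0.5517, -0.2106]]
chisel 1 0.8 px [230. 327.] [227. 304.] [233. 349.] bgr [ 59.  67. 160.] ends [[0.7056, -0.1467], [0.8014, -0.1434]]
chisel 1 0.61 px [286. 276.] [284. 244.] [288. 314.] bgr [101. 137. 174.] ends [[0.5884, -0.043], [0.7255, -0.0409]]
chisel 1 0.55 px [533. 221.] [439.  97.] [658. 384.] bgr [ 99. 100.  97.] ends [[0.358, 0.1854], [0.8842, 0.6696]]
rasp 1 0.78 px [299. 151.] [296. 110.] [302. 196.] bgr [41. 55. 80.] ends [[0.3764, -0.0176], [0.5062, -0.0119]]
rasp 1 0.73 px [208.  66.] [211.  19.] [204. 120.] bgr [ 61. 132.  59.] ends [[0.2608, -0.1282], [0.3908, -0.1522]]
rasp 1 0.43 px [ 28. 198.] [  5. 168.] [ 51. 230.] bgr [145. 141. 151.] ends [[0.4637, -0.463], [0.5651, -0.4183]]
 t 42.6 p [0.44   0.0197 0.3403] F [ 0.7 -0.7  0.8] open 0.0852 gf 0.0
```

View pics/t01.png

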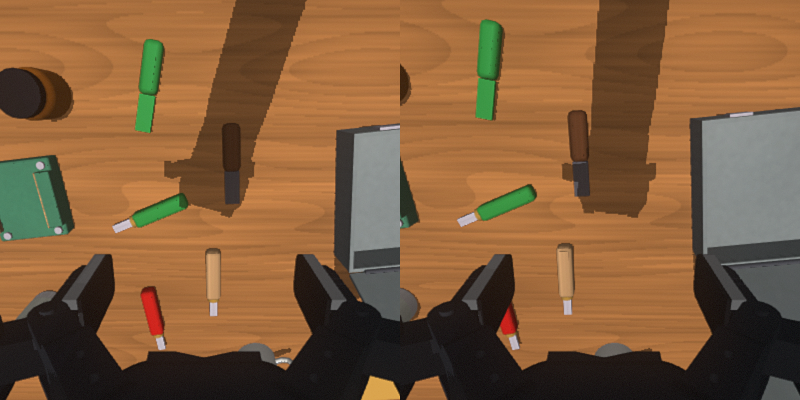

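Rasp is at (0.4415, -0.015) with yaw 0.045 and 129 mm long. Chisel is at (0.6475, -0.042) with yaw 0.013 and 137 mm long. Both lengths match, and both views agree. I'll take the rasp first.

```bash
cat >> h.py <<'E'
def pick(x,y,yaw,op=.055):
    manip.grip(op,70); manip.reach([x,y,.12],down(yaw))
    h=manip.move_l([x,y,.006],feed=.1,force_limit=6); st(("down",h))
    if h: manip.move_l(manip.observe()["position"]+[0,0,.002])
    z=manip.observe()["position"][2]; manip.grip(0); st("held")
    manip.move_l(manip.observe()["position"]+[0,0,.10],feed=.12); st("up"); return z
def place(z,cx,cy):
    """cx,cy: TCP in case frame"""
    y=manip.observe()["position"][1]
    manip.reach([.40,.02,.27],down(0)); manip.reach([.39,.24,.27],down(YAW)); st("carry")
    if manip.observe()["opening"]<.01: return False
    T=casep([cx,cy,.006+z+.002]); manip.reach(T+[0,0,.12],down(YAW))
    h=manip.move_l(T+[0,0,.02],feed=.12,force_limit=8); st(("low",h))
    h=manip.move_l(T-[0,0,.006],feed=.03,force_limit=4); st(("set",h))
    manip.grip(.05); manip.move_l(T+[0,0,.14]); return True
E
python3 - <<'E'
from h import *
import pickle
V=pickle.load(open("t.pkl","rb"))
print("rasp z",tri([(V[0],(351,161)),(V[1],(299,151))]),"chisel z",tri([(V[0],(333,278)),(V[1],(286,276))]))
z=pick(.432,-.0153,.045)
if manip.observe()["opening"]>.015: print(place(z,-.01,-.105)); st()
E
```

```text
rasp z (array([ 0.43593629, -0.01514894,  0.01207307]), np.float64(0.1523538476057747)) chisel z (array([ 0.64950443, -0.04169428,  0.0110389 ]), np.float64(0.7374636156925323))
('down', False) t 45.2 p [ 0.4327 -0.0154  0.0065] F [ 0.4  0.4 -0.5] open 0.0549 gf 0.0
held t 45.5 p [ 0.4326 -0.0155  0.0068] F [-1.3 -0.4  4.8] open 0.0264 gf 69.5
up t 46.5 p [ 0.4319 -0.0153  0.1061] F [-0.   0.  -2.4] open 0.0264 gf 68.9
carry t 48.1 p [0.3898 0.239  0.2687] F [ 0.2  0.3 -1.4] open 0.0266 gf 69.0
('low', False) t 49.8 p [0.4823 0.2212 0.0356] F [ 0.1 -0.7 -2.1] open 0.0262 gf 68.9
('set', True) t 50.5 p [0.4812 0.2207 0.0128] F [-0.9 -0.   4.6] open 0.0265 gf 69.6
True
 t 51.9 p [0.4808 0.2204 0.1535] F [-0.  -1.1 -0. ] open 0.0498 gf 0.0
```

Rasp placed. I'll look again for the chisel, which may have been knocked, and also check the case.

Run:
```python
from h import *
manip.reach([.38,.30,.36],down(YAW)); manip.grip(.085); c=shot("wrist","c1")
V=tools("u"); st()
cv2.imwrite("pics/u01.png",np.hstack([c["image"][:,120:520],V[1]["image"][:,120:520]]))
```

```text
chisel 0 0.91 px [273. 314.] [266. 286.] [282. 349.] bgr [ 46.  56. 174.] ends [[0.662, -0.1626], [0.8019, -0.1395]]
chisel 0 0.69 px [274. 212.] [307. 199.] [233. 229.] bgr [ 77. 136.  83.] ends [[0.4979, -0.0864], [0.5516, -0.212]]
chisel 0 0.67 px [333. 279.] [333. 249.] [333. 315.] bgr [107. 146. 186.] ends [[0.5889, -0.0429], [0.7243, -0.0415]]
rasp 0 0.75 px [497. 191.] [499. 155.] [494. 232.] bgr [55. 64. 82.] ends [[0.4253, 0.2172], [0.5578, 0.2299]]
rasp 0 0.6 px [269.  83.] [274.  40.] [263. 131.] bgr [ 67. 143.  62.] ends [[0.2625, -0.1294], [0.3894, -0.1519]]
rasp 0 0.34 px [578. 307.] [662. 340.] [473. 265.] bgr [92. 92. 88.] ends [[0.7815, 0.5901], [0.6207, 0.2037]]
chisel 1 0.93 px [230. 327.] [227. 305.] [234. 349.] bgr [ 61.  68. 160.] ends [[0.7075, -0.147], [0.8034, -0.1428]]
chisel 1 0.73 px [ 70. 191.] [137. 191.] [ -0. 191.] bgr [103. 120.  94.] ends [[0.4988, -0.2686], [0.4994, -0.4817]]
chisel 1 0.6 px [220. 205.] [254. 191.] [178. 223.] bgr [ 76. 136.  83.] ends [[0.4977, -0.0859], [0.5525, -0.2123]]
chisel 1 0.57 px [286. 275.] [285. 244.] [287. 314.] bgr [100. 136. 173.] ends [[0.5887, -0.042], [0.7254, -0.0417]]
rasp 1 0.64 px [208.  67.] [211.  19.] [204. 119.] bgr [ 61. 132.  58.] ends [[0.261, -0.1285], [0.3896, -0.1518]]
rasp 1 0.59 px [453. 183.] [454. 145.] [452. 226.] bgr [57. 65. 83.] ends [[0.426, 0.2164], [0.5565, 0.2299]]
 t 55.5 p [0.4401 0.0196 0.3403] F [-0.7  0.4  0.3] open 0.0849 gf 0.0
```

View pics/u01.png

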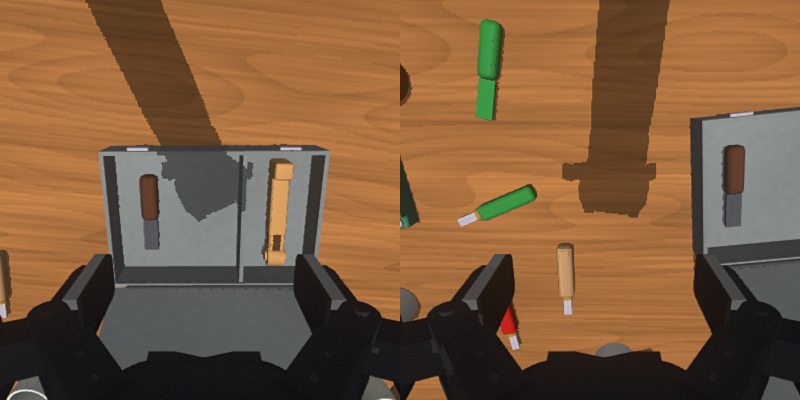

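The rasp and neck lie flat in their bays and the chisel hasn't moved. I'll take the chisel now, then shut the jaw.

Run:
```python
from h import *
z=pick(.640,-.0423,.008)
if manip.observe()["opening"]>.015 and place(z,-.02,-.012):
    st("placed")
    manip.reach([.39,.24,.30],down(YAW)); manip.reach([.42,-.2,.30],down(VY))
    P=np.array([.5064,-.4314,.064]); manip.grip(.042,60)
    manip.reach(P+[0,0,.12],down(VY)); print(manip.move_l(P,feed=.1,force_limit=8)); manip.grip(0); st("post")
    p=manip.observe()["position"]
    h=manip.move_l(p+VZ.apply([0,.053,0]),feed=.08,force_limit=18); st(h)
    print("moved",np.linalg.norm(manip.observe()["position"]-p))
    manip.grip(.042); manip.move_l(manip.observe()["position"]+[0,0,.15])
    manip.reach([.42,-.2,.32],down(VY)); manip.reach([.39,.24,.37],down(YAW)); manip.grip(.085); c=shot("wrist","f1"); s=shot("scene","f2"); st()
    cv2.imwrite("pics/f12.png",np.hstack([c["image"][:,120:520],s["image"][:,140:540]]))
```

```text
('down', False) t 58.3 p [ 0.6408 -0.0424  0.0069] F [0.4 0.5 0.6] open 0.055 gf 0.0
held t 58.7 p [ 0.6408 -0.0424  0.007 ] F [-0.6 -0.1  5.6] open 0.0242 gf 71.8
up t 59.7 p [ 0.64   -0.0423  0.1059] F [-0.8  0.4 -1.3] open 0.0246 gf 71.2
carry t 61.7 p [0.3904 0.2394 0.2694] F [-0.6 -0.  -1.5] open 0.0244 gf 71.2
('low', False) t 63.4 p [0.4627 0.3127 0.0359] F [ 0.9 -0.7 -0.9] open 0.0242 gf 71.1
('set', True) t 64.1 p [0.4616 0.3121 0.0129] F [ 0.1 -0.   4.4] open 0.0244 gf 71.7
placed t 65.6 p [0.4613 0.3119 0.1539] F [-0.6 -0.  -0.1] open 0.0502 gf 0.0
False
post t 70.9 p [ 0.5068 -0.432   0.0649] F [-1.4 -0.   4.1] open 0.0172 gf 60.3
True t 71.6 p [ 0.501  -0.3828  0.065 ] F [-0.8 -1.8  2.4] open 0.0168 gf 62.9
moved 0.04953128518070225
 t 76.2 p [0.39 0.24 0.37] F [-0.2  0.6 -0.6] open 0.085 gf 0.0
```

View pics/f12.png

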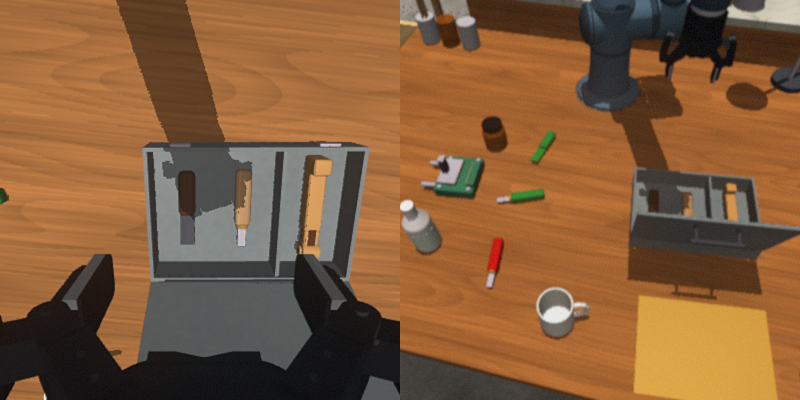

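The rasp, chisel and neck lie flat in their bays, the jaw is shut, the lid is open, and the bottle and jar look where they were.

```bash
python3 -c "
from bench import manip
print(manip.hand_in())"
```

```text
the job is handed in; nothing more can be done
None
```

I handed the job in at about 76 s, and the verdict wasn't reported back: the lid is open on its stop, the neck is in the narrow bay, the rasp and chisel (the only two tools I saw out) lie flat in the wide bay, the empty jaw is shut, and the bottle and jar are untouched.

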